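Present the flagged amplifier module to the inspection camera

TASK

Switch the test bed off by pushing its red lever fully over, away from the robot's side, and only then lift the orange-tagged amplifier module out of its nest. Hold it up to the inspection camera: the centre of its socket face at the camera's focus point (straight above the yellow cross, 22 cm above the bench), with the socket face looking squarely into the lens, so tipped up to match the camera's slope and not rolled sideways. Finish while still holding it there, steady, in the gripper; do not touch the camera or its stand, and leave the green-tagged modules and everything else on the bench where they are.

Things in the scene. Friction and masses are not known exactly. Their poses are not given: they have to be found in the camera images.
- mod_check: the amplifier module to present: black finned block, orange square tag on top, 100 (x) x 44 (y) x 56 (z) mm, 0.2 to 0.42 kg, centre of mass near its middle. Origin: centre of its underside, z up. The socket face (red and black sockets sticking out 6 mm) is its +x end. The top 14 mm are lengthwise fins, the outer ones flush with the sides; grip it across its 44 mm width at mid-length
- mod_face (a point): centre of the orange-tagged module's socket face: 50 mm along +x from the module's origin and 28 mm above its underside
- mod_pass_a: an identical module with a green tag, in another nest of the bed; leave it
- mod_pass_b: another identical module with a green tag, in another nest of the bed; leave it
- bed: fixed steel test bed, 170 (x) x 430 (y) x 45 (z) mm; origin: centre of its underside. Nests on its top at x = +10, y = -60, +40, +140 mm, one module in each, in any order, its x axis along the bed's x (socket face away from the robot), underside on the bed's top. Stops 10 mm high at each nest's ends and corners, 2.5 mm play; mid-sides free. Lift modules straight up 15 mm or more
- lever (a joint): the bed's red supply lever, rad: 0 = on, leaning 0.5 rad from upright to the bed's -x side (towards the robot); 1.0 = off, leaning 0.5 rad to the bed's +x side. It turns about an axis along the bed's y, stays where it is left and moves with a light push
- lever_tip (a point): centre of the red ball (26 mm across) at the lever's end, 60 mm from the lever's pivot; the pivot lies at x = -25, y = -165, z = 67 mm in the bed's frame, on a 70 x 50 mm grey block 25 mm high, and a 10 mm round steel rod joins it to the ball
- cam_stand: fixed stand of the inspection camera: blue base plate 300 x 110 x 8 mm, from x = -55 to +245 mm; a 22 mm round column stands at x = +205 mm. Origin: underside of the plate straight below the focus point; a yellow cross on the plate marks it. +x runs from the cross to the column
- cam_head: camera head on the column (grey box, black lens, white ring light 68 mm across). Its ORIGIN IS THE FOCUS POINT in free air, 220 mm above the bench over the yellow cross. +x runs up along the lens axis to the front glass (x = 120 mm), 25 degrees above level; y is level. A well-presented module has mod_face at this origin and its x, y, z axes along these
- driver: screwdriver with an orange handle lying on the bench, a bystander
- meter: yellow hand-held meter, 150 x 75 x 40 mm, a bystander
- tape: roll of blue tape, 96 mm across and 19 mm high, a bystander
- mug: white mug, 95 mm high, a bystander
- bin: blue open parts bin, 150 x 110 x 50 mm, a bystander
- spool: small metal wire spool, 56 mm across and 50 mm high, a bystander
There are look-alikes about, which are no part of the job. Leave any purple look-alike of the mod_check alone.

How it is judged:
By the outcome, as a careful person would: the job done as asked, in the order asked, and still so for the second after the job is handed in, while the arm keeps its last pose, push and grip.
It also fails if it takes over 45 s, if anything falls off the work surface, if the arm or the gripper's body presses on something with over 40 N, if the wrist force passes 120 N, or if a joint passes its speed limit or range.

ROBOT

A 6-joint arm with a two-finger parallel gripper is mounted at the origin on the work surface. World frame = base frame: x ahead of the robot, y to its left, z up, the work surface at z = 0. Lengths are in m, angles in degrees, forces in N, time in s.
With the tool pointing down it reaches from about 0.3 to 0.875 m from the base axis. Payload 6.4 kg.
Tool frame: the origin (TCP) lies at the very end of the fingers, on their centre line; the grasp point (between the pads) lies 19 mm behind it; z points along the fingers, x is the direction in which the jaws open and shut, and the axes are right-handed (so a half turn about z gives the same grasp; the last joint's range is limited). The gripper opens to 88 mm and grips with 3 to 60 N. Pads are 18 mm wide; open, the fingers measure 123 mm over their backs; the gripper's body (75 mm by 187 mm) begins 45 mm behind the grasp point.
Start: joints at [-81.148, 10.359, 92.074, -0, 77.567, -11.82], TCP at [0.203, -0.538, 0.239] pointing down, gripper open.
Joint ranges: [-171.53, 171.53], [-51.25, 118.39], [17.06, 147.69], [-65.23, 245.23], [0, 150.52], [-178.68, 178.68]. Speed limits (degrees/s): [147.25, 147.25, 172.46, 180, 180, 180].

INTERFACE

Orientations are given as a 3x3 rotation matrix whose columns are the frame's x, y, z axes.
In Python, from cell import sensors, snapshot, camera_info, arm, masks_of gives the robot as it stands.
- The arm moves only by the shell command python3 -m creep 'ROWS' [OPENING] [FORCE]. ROWS is JSON, a list of rows, each a list of 6 numbers: the shift along the tool's x, y, z in mm, then the turn, a rotation vector about the tool's x, y, z in degrees. In form: [[x, y, z, rx, ry, rz], ...]. A call has exactly 5 rows; each row shifts and turns the commanded pose from where the row before left it, along the tool's axes as they then stand; what a row does not reach is not made up. A row lasts 1/10 s, in which the tool goes at most 50 mm and 8.59 degrees, less where a joint would pass 70% of its speed; a pose out of reach is approached as far as the arm can. A call with a gripper value outside its range is refused whole. OPENING is the opening in per cent of the stroke, from 0 (shut) to 100 (fully open), set as the call begins (- or left out, the last holds). The fingers move at their own pace and stop on an object; FORCE is the grip in N (left out, the last holds). Time passes only in rows, so rows that do not move let the fingers close, or fill a call up. It gives the time, the measured TCP pose, the force and the opening at its end, in the units of the state.
- sensors.state(): the state, without advancing time (a new reading comes with each control period).
- snapshot(name): name is "side" or "top"; returns (picture, depth): 400x640x3 uint8, red, green, blue; 400x640 float32, m along the optical axis (not along the pixel's ray), 0 where there is no reading.
- camera_info(name): a dict with "camera_matrix" (3x3 intrinsics, pixels), "R" (3x3) and "t" (3): a world point X has camera coordinates R X + t. Camera axes: x right, y down, z forward; pixel columns grow to the right and rows downward; lengths in m; the calibration is good to about 2 mm. A picture is of the moment at which its call begins. camera_info takes no time and is no camera call.
- arm.sign_off(): hands the job in, once; it reports no verdict.
Trained networks look in the newest picture that a camera, given by its name, has taken for a name from the list of things; names that differ only in an ending like _2 or _b are one class to them, and where a whole thing is asked for, a point or a joint stands for the part that bears it (a point fixed in the world has none). Each returns a list of dicts, best first, with "p" (0 to 1); they miss things now and then, are a little off and sometimes report something else, mostly with a low value. They report only what shows in the picture. A call takes as long as a camera call. They do not tell look-alikes from the thing itself.
- masks_of(label, camera): "mask" (400x640 bool, what is visible of it) and "bbox" ([left, top, right, bottom] in pixels, round what is visible of it).
The state is a dict: "time": time; "q": joint angles; "joint_velocities": joint speeds; "effort": joint torques, N m; "tool_pos": TCP position; "orientation": TCP orientation; "contact_force": force on the tool from outside, world axes, zero at the start; "wrist_torque": the same for the moment, N m; "finger_gap": finger opening in m.
Only numpy, scipy, OpenCV 4.12 (cv2) and the standard library are available. Lean on these libraries where they do the work, as an engineer would, in place of code of your own. Each camera call takes 0.05 s, during which the arm holds its last target.

## Working session

There is one attempt and no reset: what is moved stays moved. The work goes in short steps, Python scripts to look and compute and a shell command to move; the robot and the scene stay as the last step left them, time stands still between calls to the robot, and variables do not carry over. Pictures are saved under pics/ and viewed, and the job is handed in when it is done.

```bash
ls; mkdir -p pics
python3 - <<'E'
from cell import sensors, snapshot, camera_info
import cv2,numpy as np
np.set_printoptions(precision=4,suppress=True)
for n in ("side","top"):
    im,d=snapshot(n); cv2.imwrite(f"pics/{n}0.png",im[:,:,::-1]); np.save(f"pics/{n}0_d.npy",d); np.save(f"pics/{n}0_i.npy",im)
    c=camera_info(n); print(n,c["camera_matrix"],c["R"],c["t"], -np.array(c["R"]).T@c["t"])
print(sensors.state())
E
```

```text
pics
side [[507.7301   0.     317.58  ]
 [  0.     507.7301 184.9996]
 [  0.       0.       1.    ]] [[ 0.6663 -0.7454 -0.0203]
 [-0.5485 -0.4716 -0.6905]
 [ 0.5051  0.4712 -0.7231]] [-0.3579  0.4091  1.8873] [-0.4905 -0.9631  1.6399]
top [[384.117    0.     318.4245]
 [  0.     384.117  205.1352]
 [  0.       0.       1.    ]] [[-0.0077 -0.9998 -0.0202]
 [-0.9905  0.0103 -0.137 ]
 [ 0.1371  0.019  -0.9904]] [0.0376 0.5782 1.244 ] [0.4024 0.008  1.3119]
{'time': 0.1, 'q': array([-81.1502,  10.3963,  92.1244,   0.0013,  77.5673, -11.8201]), 'joint_velocities': array([ 0.0551, -0.0332, -0.0896, -0.0368, -0.0028,  0.0686]), 'effort': array([  0.001 , -43.4813, -34.2698,   0.0706,   0.0339,  -0.    ]), 'tool_pos': array([ 0.2029, -0.5375,  0.2379]), 'orientation': array([[ 0.353 , -0.9356, -0.0002],
       [-0.9356, -0.353 ,  0.0015],
       [-0.0015, -0.0003, -1.    ]]), 'contact_force': array([-0.3641,  0.0728, -0.1729]), 'wrist_torque': array([-0.0035, -0.0371,  0.0335]), 'finger_gap': 0.0877204100540319}
```

View pics/side0.png

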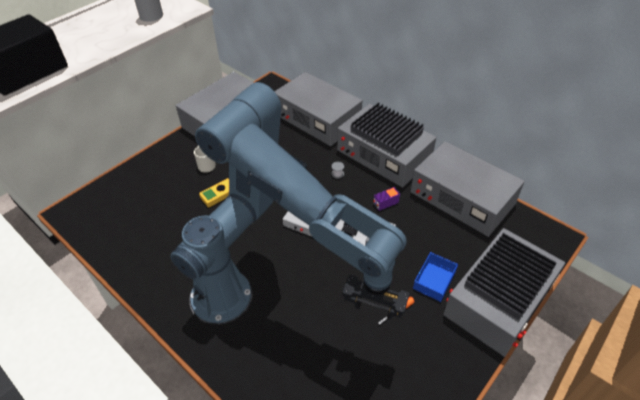

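View pics/top0.png

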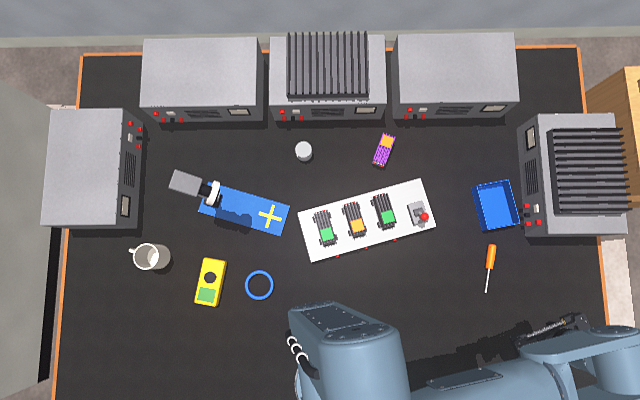

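```bash
cat > h.py <<'E'
import cv2,numpy as np
from cell import sensors, snapshot, camera_info, masks_of
np.set_printoptions(precision=4,suppress=True)
def toplane(n,uv,z):
    c=camera_info(n);K=np.array(c["camera_matrix"]);R=np.array(c["R"]);t=np.array(c["t"])
    uv=np.atleast_2d(uv).astype(float); r=np.c_[uv,np.ones(len(uv))]@np.linalg.inv(K).T@R; o=-R.T@t
    s=(z-o[2])/r[:,2]; return o+r*s[:,None]
def cloud(n,d):
    c=camera_info(n);K=np.array(c["camera_matrix"]);R=np.array(c["R"]);t=np.array(c["t"])
    v,u=np.mgrid[0:400,0:640]; p=np.stack([u,v,np.ones_like(u)],-1)@np.linalg.inv(K).T*d[...,None]
    return (p-t)@R
def proj(n,X):
    c=camera_info(n);K=np.array(c["camera_matrix"]);R=np.array(c["R"]);t=np.array(c["t"])
    p=(np.atleast_2d(X)@R.T+t)@K.T; return p[:,:2]/p[:,2:]
E
python3 - <<'E'
from h import *
im=np.load("pics/top0_i.npy");d=np.load("pics/top0_d.npy");P=cloud("top",d)
h,s,v=cv2.split(cv2.cvtColor(im,cv2.COLOR_RGB2HSV))
roi=np.zeros((400,640),bool);roi[165:275,290:445]=1
w=roi&(abs(P[...,2]-0.045)<0.008)&(s<60)&(v>120)
print("bedtop z",np.median(P[w][:,2]),w.sum())
# bed: anything above z>0.035
m=(roi&(P[...,2]>0.037)).astype(np.uint8)
cs,_=cv2.findContours(m,cv2.RETR_EXTERNAL,cv2.CHAIN_APPROX_NONE)
c=max(cs,key=cv2.contourArea)[:,0]
X=toplane("top",c,0.045)[:,:2]
r=cv2.minAreaRect((X*1000).astype(np.float32));print("bed rect",r)
for nm,lo,hi,ro,z in (("orange",8,24,(195,245,335,375),.101),("green",45,80,(190,250,310,402),.101)):
    q=np.zeros((400,640),bool);q[ro[0]:ro[1],ro[2]:ro[3]]=1
    q&=(h>lo)&(h<hi)&(s>130)&(v>90)
    n,l,st,ce=cv2.connectedComponentsWithStats(q.astype(np.uint8))
    for i in range(1,n):
        if st[i,4]>20: print(nm,st[i,4],ce[i],toplane("top",ce[i],z),np.median(P[l==i][:,2]))
q=roi&((h<6)|(h>174))&(s>150)&(v>100); q[:,:405]=0
print("ball",q.sum(),np.argwhere(q).mean(0)[::-1],P[q].mean(0),P[q][:,2].max())
q=(h>20)&(h<35)&(s>100)&(v>120);q[:,:245]=0;q[:,300:]=0;q[:195]=0;q[240:]=0
ce=np.argwhere(q).mean(0)[::-1];print("cross",q.sum(),ce,toplane("top",ce,.008))
q=(h>100)&(h<125)&(s>120);q[:,:190]=0;q[:,295:]=0;q[:175]=0;q[240:]=0
q&=(P[...,2]<0.02)
X=toplane("top",np.argwhere(q)[:,::-1],.008)[:,:2]; print("plate",cv2.minAreaRect((X*1000).astype(np.float32)))
# head
b=P[170:225,160:225];zz=b[...,2]>0.15; print("head pts",zz.sum(),b[zz].min(0),b[zz].max(0),b[zz].mean(0))
a=cv2.resize(im[150:290,150:450],None,fx=2.66,fy=2.66,interpolation=cv2.INTER_CUBIC);cv2.imwrite("pics/z1.png",a[:,:,::-1])
for n in ("mod_check","bed","lever","cam_head","cam_stand"):
    for o in masks_of(n,"top"): print(n,round(o["p"],2),o["bbox"])
E
```

```text
bedtop z 0.044938181040811556 4535
bed rect ((529.4036254882812, -124.18148803710938), (172.37806701660156, 428.8141784667969), 15.425580024719238)
orange 74 [356.9459 226.1892] [[ 0.5018 -0.0897  0.101 ]] 0.10213166568763161
green 122 [387.5492 216.6721] [[ 0.5311 -0.1868  0.101 ]] 0.10237812577451975
ball 48 [424.1667 216.1042] [ 0.5257 -0.2872  0.1576] 1.3119300878483446
cross 100 [269.52 215.8 ] [[0.5479 0.2007 0.008 ]]
plate ((574.970703125, 290.93682861328125), (300.0632019042969, 111.36286163330078), 72.92716979980469)
head pts 969 [0.4024 0.008  0.1502] [0.6328 0.4253 1.3119] [0.5897 0.3501 0.3361]
mod_check 0.86 [369.1, 136.9, 391.9, 169.1]
mod_check 0.64 [343.7, 198.9, 366.3, 236.7]
bed 0.98 [300.6, 178.2, 434.8, 263.4]
bed 0.66 [166.4, 169.9, 219.1, 204.9]
lever 0.65 [168.3, 169.7, 220.2, 206.2]
lever 0.64 [246.2, 270.4, 274.9, 297.2]
lever 0.63 [196.8, 257.5, 225.2, 306.7]
lever 0.58 [418.0, 210.2, 427.7, 219.2]
lever 0.19 [346.3, 202.7, 363.8, 236.6]
cam_head 0.68 [170.6, 170.0, 221.6, 207.5]
cam_stand 0.61 [168.3, 169.4, 290.2, 237.6]
```

View pics/z1.png

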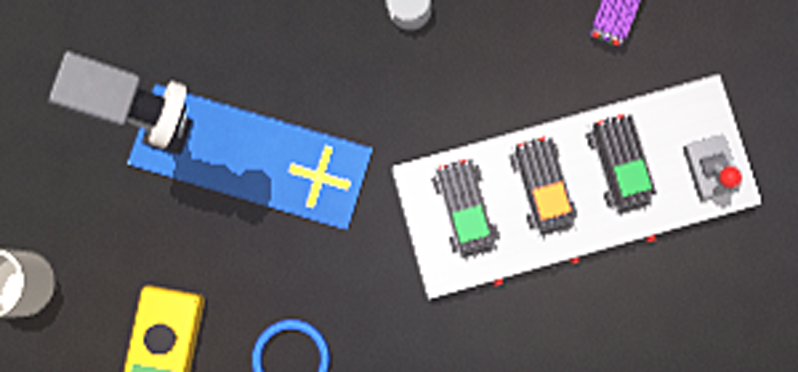

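```bash
cat >> h.py <<'E'
from scipy.spatial.transform import Rotation as Ro
BED=np.array([.5294,-.1242,0]);BY=15.4
CS=np.array([.5479,.2007,0]);CY=73.1
def bed(p): return BED+Ro.from_euler('z',BY,degrees=True).apply(p)
def down(yaw): # tool x at yaw
    x=np.array([np.cos(np.radians(yaw)),np.sin(np.radians(yaw)),0]);z=np.array([0,0,-1.]);return np.c_[x,np.cross(z,x),z]
def rows(p,R,n,p0=None,R0=None):
    s=sensors.state()
    p0=np.array(s["tool_pos"]) if p0 is None else p0; R0=np.array(s["orientation"]) if R0 is None else R0
    w=Ro.from_matrix(R0.T@R).as_rotvec(degrees=True)/n
    out=[];Rc=R0
    for i in range(n):
        out.append([round(float(v),1) for v in np.r_[Rc.T@(p-p0)/n*1000,w]]); Rc=Rc@Ro.from_rotvec(w,degrees=True).as_matrix()
    return out
def st():
    s=sensors.state(); print("t",s["time"],"p",s["tool_pos"],"F",s["contact_force"],"gap",s["finger_gap"],"q",s["q"]);print(s["orientation"].round(4).tolist())
E
python3 - <<'E'
from h import *
print("ball",bed([-.0538,-.165,.1196]),proj("top",bed([-.0538,-.165,.1196])))
print("tag?",proj("top",bed([.01-.0275,.04,.101])))
print(rows(bed([-.105,-.165,.112]),down(BY-90),10))
im=np.load("pics/top0_i.npy")
E
```

```text
ball [ 0.5213 -0.2976  0.1196] [[424.409  218.7931]]
tag? [[357.1233 226.1677]]
[[-11.7, -33.2, 12.7, -0.0, 0.0, 0.5], [-12.0, -33.1, 12.7, -0.0, 0.0, 0.5], [-12.3, -32.9, 12.7, -0.0, 0.0, 0.5], [-12.6, -32.8, 12.7, -0.0, 0.0, 0.5], [-12.9, -32.7, 12.7, -0.0, 0.0, 0.5], [-13.2, -32.6, 12.7, -0.0, 0.0, 0.5], [-13.5, -32.5, 12.7, -0.0, 0.0, 0.5], [-13.8, -32.3, 12.7, -0.0, 0.0, 0.5], [-14.1, -32.2, 12.7, -0.0, 0.0, 0.5], [-14.4, -32.1, 12.7, -0.0, 0.0, 0.5]]
```

```bash
python3 -m creep '[[-12,-33,12,0,0,0.5],[-12,-33,12,0,0,0.5],[-12,-33,12,0,0,0.5],[-12.5,-33,12,0,0,0.5],[-13,-32.5,12,0,0,0.5]]' 0 20; python3 -c "
from h import *
print(rows(bed([-.105,-.165,.112]),down(BY-90),5))"
```

```text
time: 0.85
tool_pos: [0.3381, -0.4237, 0.1784]
orientation: [[0.311, -0.95, 0.0], [-0.95, -0.311, -0.0], [0.0, -0.0, -1.0]]
contact_force: [0.4, 0.3, -0.4]
finger_gap: 0.0502
[[-13.1, -32.4, 13.3, -0.0, -0.0, 0.5], [-13.4, -32.3, 13.3, -0.0, -0.0, 0.5], [-13.7, -32.2, 13.3, -0.0, -0.0, 0.5], [-14.0, -32.1, 13.3, -0.0, -0.0, 0.5], [-14.3, -31.9, 13.3, -0.0, -0.0, 0.5]]
```

```bash
python3 -m creep '[[-13,-32.5,13.3,0,0,0.5],[-13.5,-32.3,13.3,0,0,0.5],[-13.7,-32.2,13.3,0,0,0.5],[-14,-32,13.3,0,0,0.5],[-14.3,-32,13.3,0,0,0.5]]' 0 20; python3 -c "
from h import *
im,d=snapshot('top');cv2.imwrite('pics/t1.png',cv2.resize(im[150:290,290:490],None,fx=4,fy=4)[:,:,::-1])
im,d=snapshot('side');cv2.imwrite('pics/s1.png',cv2.resize(im[130:330,250:500],None,fx=3,fy=3)[:,:,::-1])
st();print(rows(bed([-.015,-.165,.112]),down(BY-90),5))"
```

```text
time: 1.35
tool_pos: [0.4719, -0.3107, 0.1118]
orientation: [[0.27, -0.963, 0.0], [-0.963, -0.27, -0.0], [0.0, -0.0, -1.0]]
contact_force: [0.7, -0.2, 0.0]
finger_gap: 0.01
t 1.45 p [ 0.4722 -0.308   0.1103] F [-1.371   0.218  -0.3613] gap 0.002439059961642415 q [-45.2119  17.5905  99.3587   0.0655  63.2441  28.8696]
[[0.2738, -0.9618, -0.0017], [-0.9618, -0.2738, 0.0031], [-0.0034, 0.0007, -1.0]]
[[0.7, -17.8, -0.4, 0.0, 0.0, 0.1], [0.7, -17.8, -0.4, 0.0, 0.0, 0.1], [0.7, -17.8, -0.4, 0.0, 0.0, 0.1], [0.7, -17.8, -0.4, 0.0, 0.0, 0.1], [0.6, -17.8, -0.4, 0.0, 0.0, 0.1]]
```

View pics/t1.png

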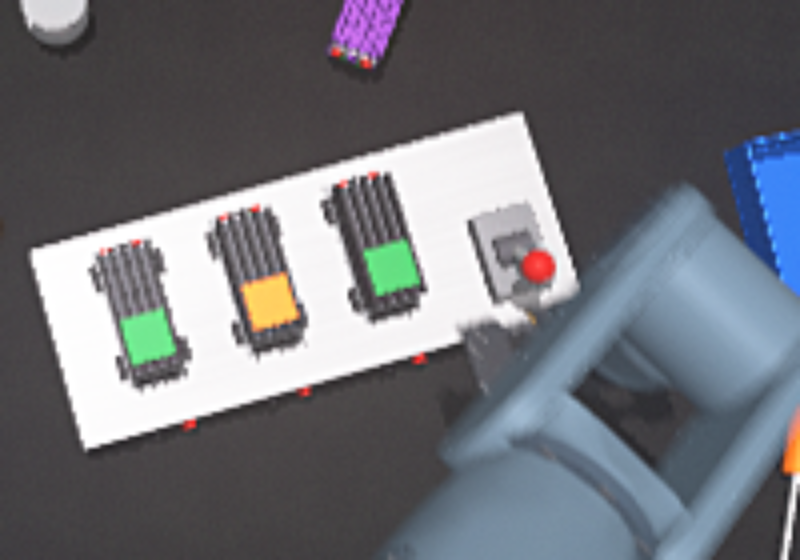

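View pics/s1.png

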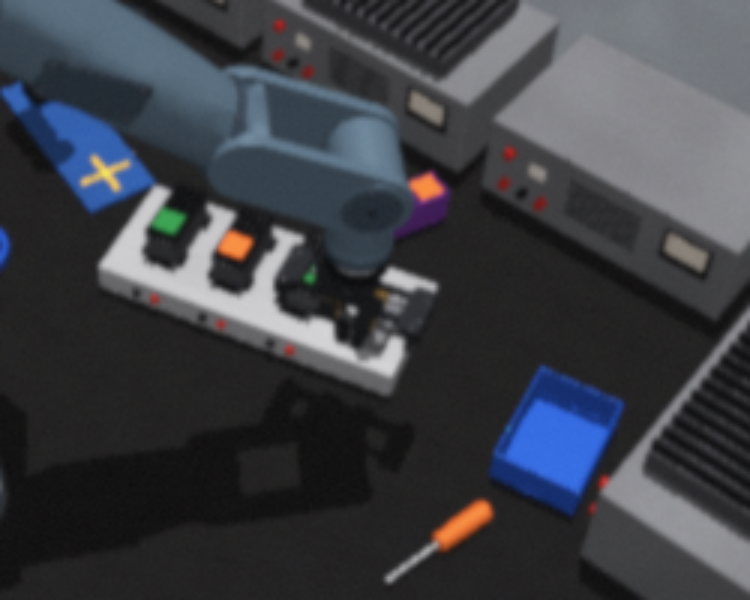

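```bash
python3 -m creep '[[0.7,-15,0,0,0,0],[0.7,-15,0,0,0,0],[0.7,-15,0,0,0,0],[0.7,-15,0,0,0,0],[0.6,-15,0,0,0,0]]' 0 20; python3 -c "
from h import *
im,d=snapshot('top');cv2.imwrite('pics/t2.png',cv2.resize(im[150:290,290:490],None,fx=4,fy=4)[:,:,::-1])
st();p=sensors.state()['tool_pos'];print(Ro.from_euler('z',-BY,degrees=True).apply(p-BED));print(rows(bed([-.015,-.165,.112]),down(BY-90),5))"
```

```text
time: 1.95
tool_pos: [0.5451, -0.295, 0.1126]
orientation: [[0.269, -0.963, 0.0], [-0.963, -0.269, -0.0], [0.0, -0.0, -1.0]]
contact_force: [-0.7, 0.5, 0.3]
finger_gap: 0.0003
t 2.0 p [ 0.547  -0.2944  0.1127] F [-0.7316  0.1496 -0.3533] gap 0.0005550345988481955 q [-39.2514  23.6902  90.7228   0.0651  65.4789  35.0399]
[[0.2703, -0.9628, 0.0021], [-0.9628, -0.2703, -0.0004], [0.001, -0.0019, -1.0]]
[-0.0283 -0.1687  0.1127]
[[-0.7, -2.7, 0.1, -0.0, -0.0, 0.1], [-0.7, -2.7, 0.1, -0.0, -0.0, 0.1], [-0.7, -2.7, 0.1, -0.0, -0.0, 0.1], [-0.7, -2.7, 0.1, -0.0, -0.0, 0.1], [-0.7, -2.7, 0.1, -0.0, -0.0, 0.1]]
```

View pics/t2.png

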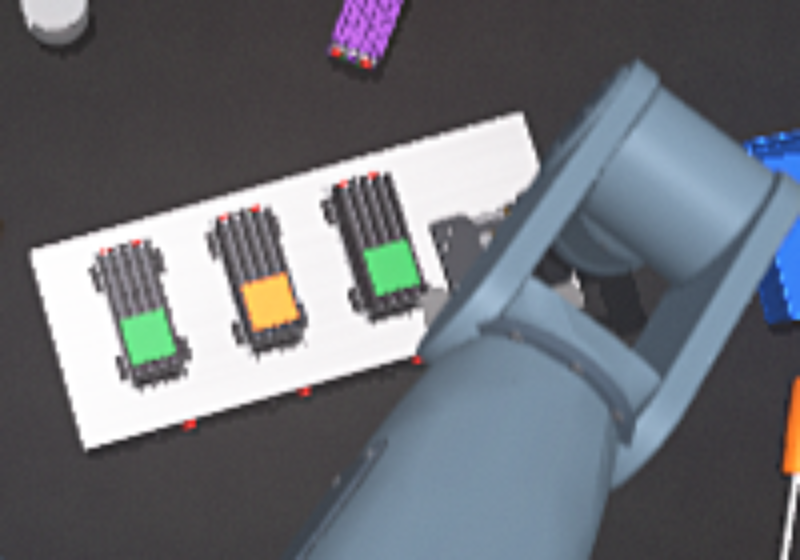

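```bash
python3 -m creep '[[-0.5,-2.5,0,0,0,0],[-0.5,-2.5,0,0,0,0],[-0.5,-2.5,0,0,0,0],[0,-2.5,0,0,0,0],[0,-2,0,0,0,0]]'; python3 -c "
from h import *
st();p=sensors.state()['tool_pos'];print(Ro.from_euler('z',-BY,degrees=True).apply(p-BED))"
```

```text
time: 2.5
tool_pos: [0.5548, -0.29, 0.112]
orientation: [[0.27, -0.963, -0.001], [-0.963, -0.27, 0.0], [-0.001, 0.0, -1.0]]
contact_force: [-1.0, -0.1, -0.9]
finger_gap: 0.0002
t 2.5 p [ 0.5548 -0.29    0.112 ] F [-0.9922 -0.0545 -0.8677] gap 0.00017965904389104687 q [-38.4406  24.3836  89.8347  -0.0059  65.8215  35.9108]
[[0.2698, -0.9629, -0.0006], [-0.9629, -0.2698, 0.0004], [-0.0005, 0.0005, -1.0]]
[-0.0196 -0.1666  0.112 ]
```

```bash
python3 -m creep '[[0,-1.5,0,0,0,0],[0,-1.5,0,0,0,0],[0,-1,0,0,0,0],[0,-1,0,0,0,0],[0,0,0,0,0,0]]'; python3 -c "
from h import *
st();p=sensors.state()['tool_pos'];print(Ro.from_euler('z',-BY,degrees=True).apply(p-BED))"
```

```text
time: 3.0
tool_pos: [0.5565, -0.2895, 0.1118]
orientation: [[0.27, -0.963, -0.008], [-0.963, -0.27, 0.0], [-0.002, 0.007, -1.0]]
contact_force: [-15.6, -2.8, 5.7]
finger_gap: 0.0004
t 3.0 p [ 0.5565 -0.2895  0.1118] F [-15.5829  -2.819    5.6904] gap 0.00036857287141244097 q [-38.1756  24.7498  89.3373  -0.2924  66.2565  36.2788]
[[0.27, -0.9628, -0.0076], [-0.9629, -0.27, 0.0], [-0.0021, 0.0073, -1.0]]
[-0.0178 -0.1666  0.1118]
```

```bash
python3 -m creep '[[0,6,0,0,0,0],[0,15,-10,0,0,0],[0,10,-35,0,0,0],[0,0,-35,0,0,0],[0,0,-20,0,0,0]]' 100; python3 -c "
from h import *
st();print(rows(bed([.01,.04,.20]),down(BY-90),5))"
```

```text
time: 3.5
tool_pos: [0.5312, -0.2979, 0.2159]
orientation: [[0.27, -0.963, 0.004], [-0.963, -0.27, -0.003], [0.004, -0.004, -1.0]]
contact_force: [0.5, -0.5, -0.7]
finger_gap: 0.0382
t 3.5 p [ 0.5312 -0.2979  0.2159] F [ 0.5436 -0.4649 -0.7487] gap 0.03821304696519636 q [-40.4617  15.5775  88.5119   0.0499  75.6207  33.8757]
[[0.2698, -0.9629, 0.0044], [-0.9629, -0.2698, -0.0026], [0.0037, -0.0035, -1.0]]
[[-41.5, -11.1, 3.1, -0.0, -0.0, 0.1], [-41.6, -11.0, 3.1, -0.0, -0.0, 0.1], [-41.6, -11.0, 3.1, -0.0, -0.0, 0.1], [-41.6, -10.9, 3.1, -0.0, -0.0, 0.1], [-41.6, -10.9, 3.1, -0.0, -0.0, 0.1]]
```

```bash
python3 -m creep '[[-41.5,-11,1,0,0,0.1],[-41.5,-11,1,0,0,0.1],[-41.5,-11,1,0,0,0.1],[-41.5,-11,1,0,0,0.1],[-41.5,-11,1,0,0,0.1]]' 100; python3 -c "
from h import *
im,d=snapshot('top');cv2.imwrite('pics/t3.png',cv2.resize(im[150:290,290:490],None,fx=4,fy=4)[:,:,::-1])
im,d=snapshot('side');cv2.imwrite('pics/s3.png',cv2.resize(im[130:330,250:500],None,fx=3,fy=3)[:,:,::-1])
st();print(rows(bed([.01,.04,.20]),down(BY-90),1)); print(proj('top',bed([.0038,-.165,.1196])))"
```

```text
time: 4.0
tool_pos: [0.5279, -0.0806, 0.2077]
orientation: [[0.261, -0.965, 0.002], [-0.965, -0.261, 0.0], [0.0, -0.002, -1.0]]
contact_force: [-0.1, 0.5, 0.5]
finger_gap: 0.0785
t 4.1 p [ 0.5276 -0.0776  0.2075] F [ 0.0455 -0.1451  0.117 ] gap 0.08619348404245067 q [-21.2001   6.7613  99.9213   0.1278  73.3054  53.3057]
[[0.2665, -0.9638, 0.001], [-0.9638, -0.2665, 0.0019], [-0.0016, -0.0014, -1.0]]
[[5.4, 0.7, 7.5, -0.1, 0.1, 0.1]]
[[418.6762 201.1358]]
```

View pics/t3.png

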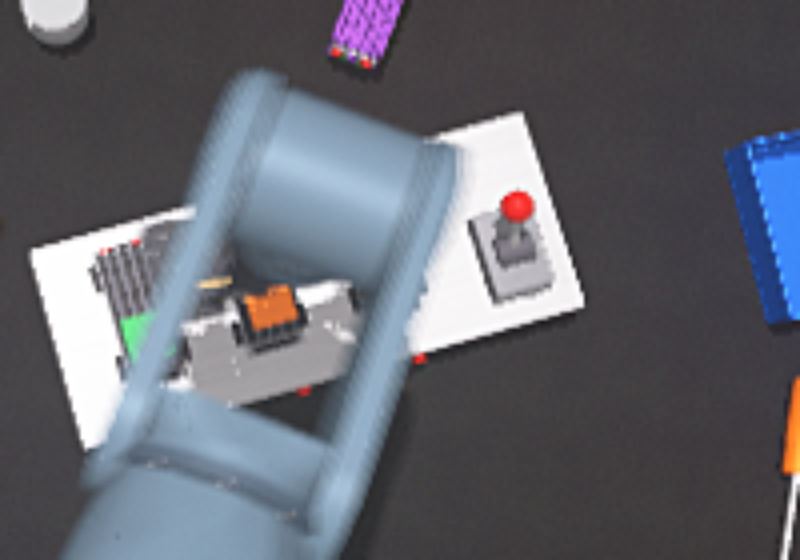

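View pics/s3.png

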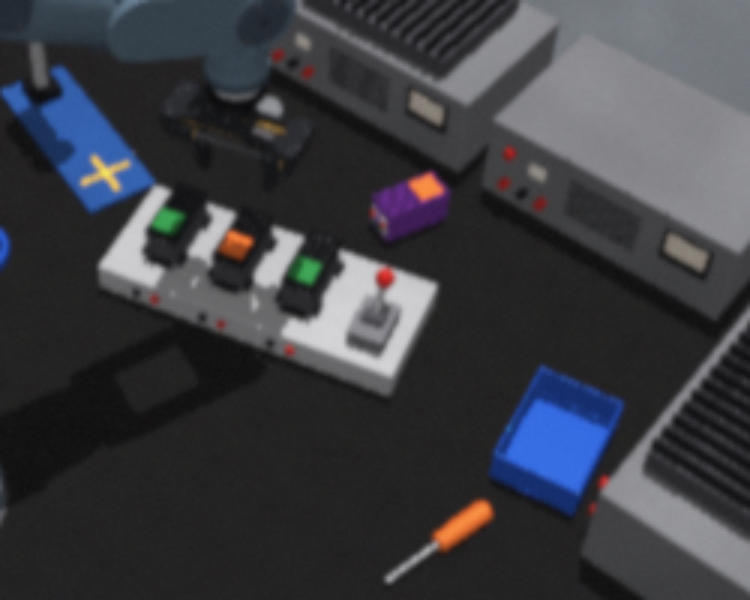

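```bash
python3 -c "
from h import *
im,d=snapshot('side');np.save('pics/s4.npy',im)
h,s,v=cv2.split(cv2.cvtColor(im,cv2.COLOR_RGB2HSV))
for nm,lo,hi,pr in (('orange',5,24,[-.0175,.04,.101]),('greenb',45,80,[-.0175,.14,.101]),('greena',45,80,[-.0175,-.06,.101])):
  q=(h>lo)&(h<hi)&(s>130)&(v>80); e=proj('side',bed(pr))[0]
  n,l,stt,ce=cv2.connectedComponentsWithStats(q.astype(np.uint8))
  i=min([i for i in range(1,n) if stt[i,4]>15],key=lambda i:np.hypot(*(ce[i]-e)));print(nm,e,ce[i],stt[i,4],toplane('side',ce[i],.101)-bed(pr))
q=(h>20)&(h<35)&(s>100)&(v>120);n,l,stt,ce=cv2.connectedComponentsWithStats(q.astype(np.uint8));e=proj('side',CS+[0,0,.008])[0]
i=min([i for i in range(1,n) if stt[i,4]>15],key=lambda i:np.hypot(*(ce[i]-e)));print('cross',e,ce[i],stt[i,4],toplane('side',ce[i],.008)-CS)
st();print(rows(bed([.01,.04,.20]),down(BY-90),1));print(rows(bed([.01,.04,.056]),down(BY-90),5))"
```

```text
orange [328.0641 211.7415] [328.4177 210.8861] 79 [[ 0.0043  0.0019 -0.    ]]
greenb [305.7989 203.6998] [305.6667 203.1228] 57 [[0.0019 0.0025 0.    ]]
greena [351.0445 220.0416] [352.     219.7213] 61 [[ 0.0037 -0.0018 -0.    ]]
cross [285.4556 186.9015] [284.3429 187.1714] 35 [[-0.0044  0.0026  0.008 ]]
t 4.15 p [ 0.528  -0.08    0.2077] F [-0.6574 -0.4723 -0.1422] gap 0.0880896405442667 q [-21.3819   6.8191  99.8356   0.041   73.2772  53.1927]
[[0.2658, -0.964, 0.0014], [-0.964, -0.2658, 0.0002], [0.0002, -0.0014, -1.0]]
[[3.0, 0.4, 7.7, -0.1, -0.0, 0.0]]
[[0.6, 0.1, 30.3, -0.0, -0.0, 0.0], [0.6, 0.1, 30.3, -0.0, -0.0, 0.0], [0.6, 0.1, 30.3, -0.0, -0.0, 0.0], [0.6, 0.1, 30.3, -0.0, -0.0, 0.0], [0.6, 0.1, 30.3, -0.0, -0.0, 0.0]]
```

```bash
python3 -m creep '[[1,0,28,0,0,0],[1,0,28,0,0,0],[1,0,28,0,0,0],[0,0,28,0,0,0],[0,0,20,0,0,0]]' 100; python3 -c "
from h import *
st();print(rows(bed([.01,.04,.056]),down(BY-90),1))"
```

```text
time: 4.65
tool_pos: [0.5282, -0.0866, 0.0736]
orientation: [[0.26, -0.966, -0.001], [-0.966, -0.26, 0.0], [-0.0, 0.0, -1.0]]
contact_force: [-0.3, 0.2, 0.5]
finger_gap: 0.0881
t 4.65 p [ 0.5282 -0.0866  0.0736] F [-0.2663  0.1961  0.4861] gap 0.0880671773759329 q [-22.0237  17.5575 104.5876  -0.0007  57.8888  52.8887]
[[0.2603, -0.9655, -0.0006], [-0.9655, -0.2603, 0.0002], [-0.0003, 0.0005, -1.0]]
[[-3.4, -1.1, 17.6, 0.0, 0.0, -0.3]]
```

```bash
python3 -m creep '[[-1.5,-0.5,8,0,0,-0.3],[-1.5,-0.5,8,0,0,0],[0,0,1.5,0,0,0],[0,0,0,0,0,0],[0,0,0,0,0,0]]' 100; python3 -c "
from h import *
st();print(rows(bed([.01,.04,.056]),down(BY-90),1))"
```

```text
time: 5.15
tool_pos: [0.5295, -0.0825, 0.0587]
orientation: [[0.267, -0.964, 0.002], [-0.964, -0.267, -0.001], [0.001, -0.002, -1.0]]
contact_force: [0.0, -0.0, -0.1]
finger_gap: 0.0877
t 5.15 p [ 0.5295 -0.0825  0.0587] F [ 0.0001 -0.0042 -0.1312] gap 0.08767908285496159 q [-21.552   18.9745 104.8718   0.0002  56.0433  52.9741]
[[0.2668, -0.9638, 0.0018], [-0.9638, -0.2668, -0.0007], [0.0012, -0.0015, -1.0]]
[[0.2, 1.2, 2.7, -0.1, -0.1, 0.1]]
```

```bash
python3 -m creep '[[0,1,2,0,0,0],[0,0,0,0,0,0],[0,0,0,0,0,0],[0,0,0,0,0,0],[0,0,0,0,0,0]]' 100; python3 -m creep '[[0,0,0,0,0,0],[0,0,0,0,0,0],[0,0,0,0,0,0],[0,0,0,0,0,0],[0,0,0,0,0,0]]' 0 30;  python3 -m creep '[[0,0,0,0,0,0],[0,0,0,0,0,0],[0,0,0,0,0,0],[0,0,0,0,0,0],[0,0,0,0,0,0]]' 0 40; python3 -c "
from h import *
st()"
```

```text
time: 5.65
tool_pos: [0.5277, -0.0824, 0.0558]
orientation: [[0.267, -0.964, 0.0], [-0.964, -0.267, -0.0], [0.0, -0.0, -1.0]]
contact_force: [-0.6, -0.4, -0.7]
finger_gap: 0.088
time: 6.15
tool_pos: [0.5277, -0.0824, 0.0557]
orientation: [[0.267, -0.964, -0.0], [-0.964, -0.267, 0.0], [-0.0, 0.0, -1.0]]
contact_force: [-0.1, -0.2, -0.2]
finger_gap: 0.0504
time: 6.65
tool_pos: [0.5278, -0.0825, 0.0557]
orientation: [[0.267, -0.964, 0.0], [-0.964, -0.267, -0.0], [0.0, -0.0, -1.0]]
contact_force: [0.6, -0.6, -0.6]
finger_gap: 0.0438
t 6.65 p [ 0.5278 -0.0825  0.0557] F [ 0.6451 -0.5598 -0.5956] gap 0.043840311153605274 q [-21.6224  19.1494 105.0881  -0.0093  55.751   52.9106]
[[0.2668, -0.9638, 0.0001], [-0.9638, -0.2668, -0.0002], [0.0002, -0.0001, -1.0]]
```

```bash
python3 -m creep '[[0,0,-5,0,0,0],[0,0,-12,0,0,0],[0,0,-20,0,0,0],[0,0,-25,0,0,0],[0,0,-25,0,0,0]]' 0 40; python3 -m creep '[[0,0,-30,0,0,0],[0,0,-30,0,0,0],[0,0,-20,0,0,0],[0,0,-10,0,0,0],[0,0,0,0,0,0]]' 0 40; python3 -c "
from h import *
im,d=snapshot('side');cv2.imwrite('pics/s5.png',cv2.resize(im[80:280,230:480],None,fx=3,fy=3)[:,:,::-1])
im,d=snapshot('top');cv2.imwrite('pics/t5.png',cv2.resize(im[130:290,240:440],None,fx=3.7,fy=3.7)[:,:,::-1])
st()"
```

```text
time: 7.15
tool_pos: [0.5272, -0.082, 0.1439]
orientation: [[0.267, -0.964, -0.001], [-0.964, -0.267, 0.001], [-0.001, 0.001, -1.0]]
contact_force: [0.3, -0.7, -3.9]
finger_gap: 0.0437
time: 7.65
tool_pos: [0.5283, -0.0825, 0.2344]
orientation: [[0.267, -0.964, 0.003], [-0.964, -0.267, -0.001], [0.002, -0.002, -1.0]]
contact_force: [-0.5, 0.1, -4.1]
finger_gap: 0.0435
t 7.75 p [ 0.527  -0.0821  0.2318] F [-0.2118  0.3127 -4.1517] gap 0.0438751390496324 q [-21.6151   5.4624  98.407    0.0021  76.2198  52.9106]
[[0.2668, -0.9638, -0.0014], [-0.9638, -0.2668, 0.0006], [-0.001, 0.0012, -1.0]]
```

View pics/s5.png

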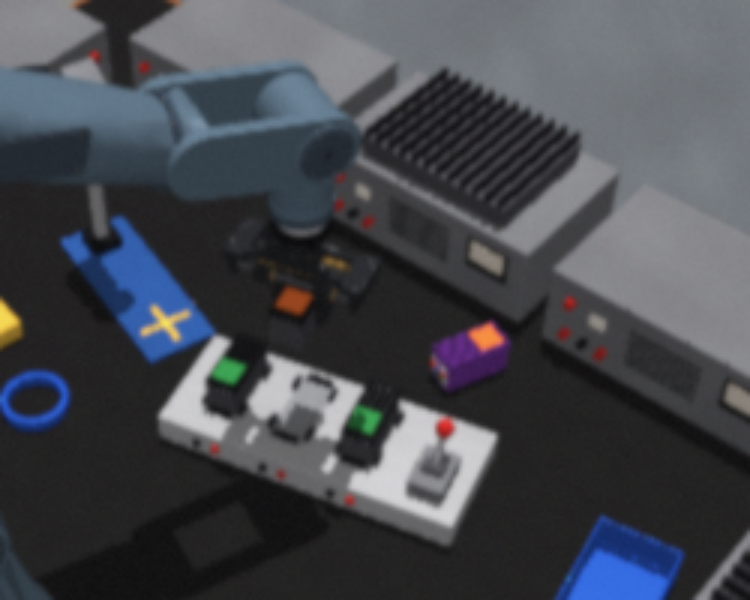

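View pics/t5.png

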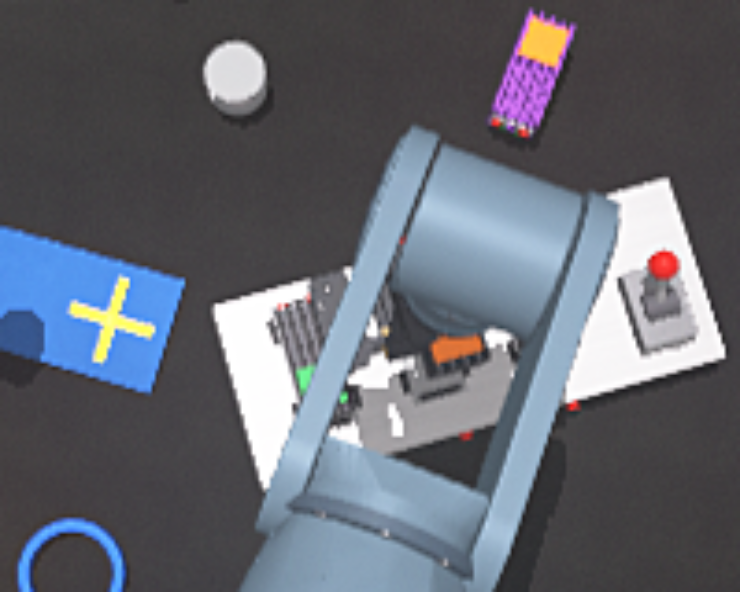

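```bash
cat >> h.py <<'E'
def target(back=0.,CSxy=(.5472,.2005),yaw=73.0,dx=.0505,dz=.0173):
    a=np.radians(yaw);e=np.radians(25)
    x=np.array([np.cos(e)*np.cos(a),np.cos(e)*np.sin(a),np.sin(e)]);y=np.array([-np.sin(a),np.cos(a),0]);z=np.cross(x,y)
    f=np.array([*CSxy,.22]); return f-x*dx-z*dz-back*np.array([np.cos(a),np.sin(a),0]), np.c_[-y,-x,-z]
E
python3 -c "
from h import *
p,R=target(.05);print(p,target()[0]);
for r in rows(p,R,15):print(r)"
```

```text
[0.5213 0.1159 0.183 ] [0.536  0.1637 0.183 ]
[-12.8, -3.2, 3.3, 1.5, -0.8, -3.8]
[-12.5, -3.9, 3.5, 1.5, -0.8, -3.8]
[-12.2, -4.6, 3.8, 1.5, -0.8, -3.8]
[-11.8, -5.3, 4.1, 1.5, -0.8, -3.8]
[-11.4, -6.0, 4.5, 1.5, -0.8, -3.8]
[-10.9, -6.6, 4.8, 1.5, -0.8, -3.8]
[-10.4, -7.1, 5.1, 1.5, -0.8, -3.8]
[-9.8, -7.7, 5.5, 1.5, -0.8, -3.8]
[-9.2, -8.1, 5.8, 1.5, -0.8, -3.8]
[-8.6, -8.6, 6.2, 1.5, -0.8, -3.8]
[-7.9, -8.9, 6.5, 1.5, -0.8, -3.8]
[-7.2, -9.3, 6.9, 1.5, -0.8, -3.8]
[-6.5, -9.5, 7.2, 1.5, -0.8, -3.8]
[-5.8, -9.7, 7.6, 1.5, -0.8, -3.8]
[-5.0, -9.9, 7.9, 1.5, -0.8, -3.8]
```

```bash
python3 -m creep '[[-12.8,-3.2,3.3,1.5,-0.8,-3.8],[-12.5,-3.9,3.5,1.5,-0.8,-3.8],[-12.2,-4.6,3.8,1.5,-0.8,-3.8],[-11.8,-5.3,4.1,1.5,-0.8,-3.8],[-11.4,-6,4.5,1.5,-0.8,-3.8]]' 0 40; python3 -m creep '[[-10.9,-6.6,4.8,1.5,-0.8,-3.8],[-10.4,-7.1,5.1,1.5,-0.8,-3.8],[-9.8,-7.7,5.5,1.5,-0.8,-3.8],[-9.2,-8.1,5.8,1.5,-0.8,-3.8],[-8.6,-8.6,6.2,1.5,-0.8,-3.8]]'; python3 -c "
from h import *
p,R=target(.05);st()
for r in rows(p,R,5):print(r)"
```

```text
time: 8.25
tool_pos: [0.5246, -0.0156, 0.2143]
orientation: [[0.571, -0.817, 0.086], [-0.82, -0.56, 0.12], [-0.05, -0.138, -0.989]]
contact_force: [-0.6, 0.5, -4.0]
finger_gap: 0.0437
time: 8.75
tool_pos: [0.5225, 0.0502, 0.1977]
orientation: [[0.811, -0.571, 0.129], [-0.583, -0.771, 0.257], [-0.047, -0.283, -0.958]]
contact_force: [0.3, 0.1, -3.9]
finger_gap: 0.0437
t 8.75 p [0.5225 0.0502 0.1977] F [ 0.2619  0.0571 -3.9326] gap 0.04373118908373859 q [-17.6404   1.8289 108.0527  17.7637  68.4177  12.1485]
[[0.8109, -0.5709, 0.1286], [-0.5833, -0.7706, 0.2568], [-0.0475, -0.2833, -0.9579]]
[-7.7, -9.2, 6.2, 1.6, -0.8, -3.7]
[-7.0, -9.5, 6.5, 1.6, -0.8, -3.7]
[-6.3, -9.7, 6.9, 1.6, -0.8, -3.7]
[-5.6, -9.9, 7.2, 1.6, -0.8, -3.7]
[-4.8, -10.0, 7.6, 1.6, -0.8, -3.7]
```

```bash
python3 -m creep '[[-7.7,-9.2,6.2,1.6,-0.8,-3.7],[-7,-9.5,6.5,1.6,-0.8,-3.7],[-6.3,-9.7,6.9,1.6,-0.8,-3.7],[-5.6,-9.9,7.2,1.6,-0.8,-3.7],[-4.8,-10,7.6,1.6,-0.8,-3.7]]' 0 40; python3 -c "
from h import *
im,d=snapshot('side');cv2.imwrite('pics/s6.png',cv2.resize(im[50:250,180:430],None,fx=3,fy=3)[:,:,::-1])
im,d=snapshot('top');cv2.imwrite('pics/t6.png',cv2.resize(im[130:290,150:350],None,fx=3.7,fy=3.7)[:,:,::-1])
p,R=target();st()
for r in rows(p,R,5):print(r)"
```

```text
time: 9.25
tool_pos: [0.5216, 0.1158, 0.1829]
orientation: [[0.956, -0.265, 0.125], [-0.293, -0.867, 0.403], [0.002, -0.422, -0.907]]
contact_force: [0.4, -0.1, -4.1]
finger_gap: 0.0436
t 9.35 p [0.521  0.116  0.1824] F [-0.6484 -1.1808 -3.8639] gap 0.04359751488282709 q [-15.2569   4.1348 109.6313  27.0591  67.8116  -8.8867]
[[0.9558, -0.2668, 0.1237], [-0.294, -0.8667, 0.4029], [-0.0003, -0.4214, -0.9069]]
[0.0, -9.1, 4.1, 0.0, -0.0, -0.0]
[0.0, -9.1, 4.1, 0.0, -0.0, -0.0]
[0.1, -9.1, 4.1, 0.0, -0.0, -0.0]
[0.1, -9.1, 4.1, 0.0, -0.0, -0.0]
[0.1, -9.1, 4.1, 0.0, -0.0, -0.0]
```

View pics/s6.png

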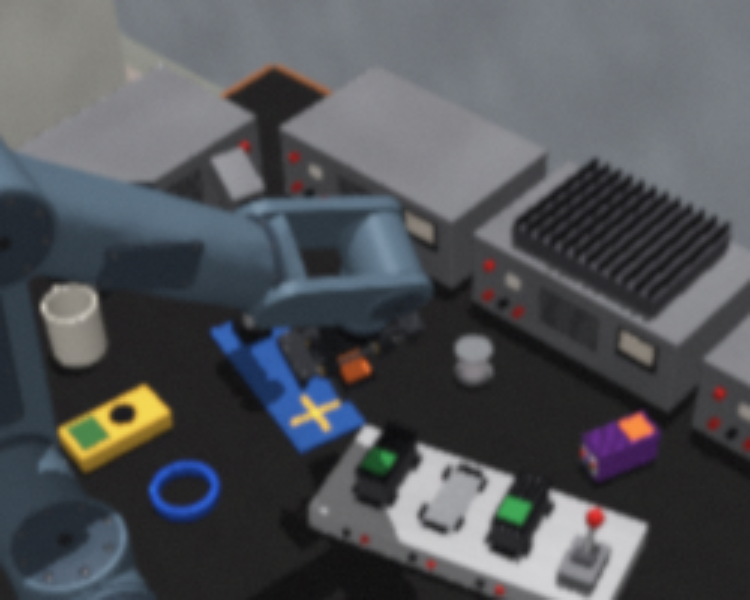

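View pics/t6.png

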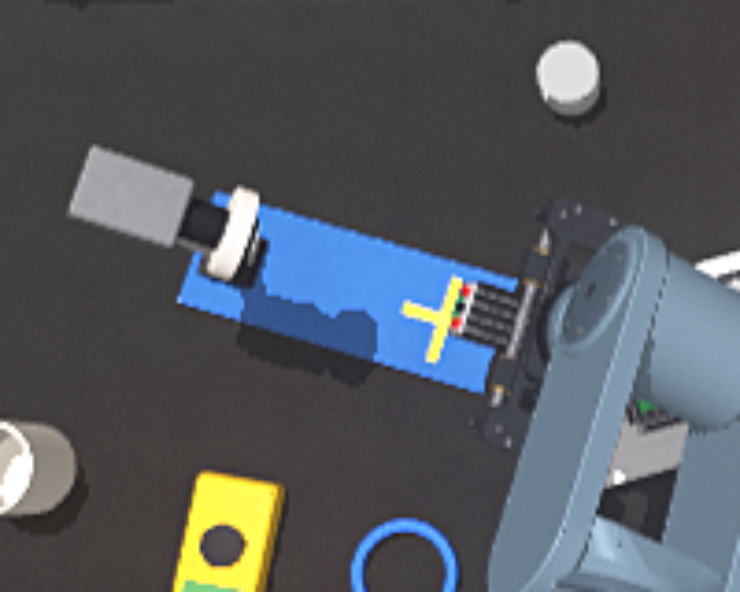

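```bash
python3 -m creep '[[0,-9,4,0,0,0],[0,-9,4,0,0,0],[0,-9,4.2,0,0,0],[0,-9,4.2,0,0,0],[0,-9,4,0,0,0]]' 0 40; python3 -m creep '[[0,0,0,0,0,0],[0,0,0,0,0,0],[0,0,0,0,0,0],[0,0,0,0,0,0],[0,0,0,0,0,0]]'
cat > ov.py <<'E'
from h import *
import sys
tag=sys.argv[1]
p,R=target();st();print(rows(p,R,1)); s=sensors.state();T=s["tool_pos"];O=s["orientation"]
x,y,z=-O[:,1],-O[:,0],-O[:,2]
def M(v): # module frame->world
    v=np.atleast_2d(v); o=T+x*.0005-z*.0107; return o+v@np.c_[x,y,z].T
f=M([.05,0,.028])[0];print("face",f)
C=M([[.05,.022,.056],[.05,-.022,.056],[.0,.022,.056],[.0,-.022,.056],[.05,.022,0],[.05,-.022,0]])
tg,Rt=target();xc,yc,zc=-Rt[:,1],-Rt[:,0],-Rt[:,2];F=np.array([.5472,.2005,.22]);
ring=np.array([F+.12*xc+.034*(np.cos(t)*yc+np.sin(t)*zc) for t in np.linspace(0,6.28,25)])
for n,(r0,r1,c0,c1),k in (("top",(140,250,170,320),5),("side",(100,220,220,370),5)):
    im,d=snapshot(n);np.save(f"pics/{n}_{tag}.npy",im);np.save(f"pics/{n}_{tag}_d.npy",d)
    a=cv2.resize(im[r0:r1,c0:c1],None,fx=k,fy=k,interpolation=cv2.INTER_NEAREST)[:,:,::-1].copy()
    g=lambda X:((proj(n,X)-[c0,r0]+.5)*k).round().astype(int)
    q=g(C);cv2.polylines(a,[q[[0,1,3,2]]],True,(255,255,0),1);cv2.polylines(a,[q[[0,1,5,4]]],True,(0,255,0),1)
    cv2.polylines(a,[g(ring)],True,(255,0,255),1);cv2.circle(a,g(F)[0].tolist(),4,(0,0,255),1)
    cv2.circle(a,g(CS+[0,0,.008])[0].tolist(),4,(0,0,255),1)
    cv2.line(a,g(F)[0].tolist(),g(F+.12*xc)[0].tolist(),(255,0,255),1)
    cv2.imwrite(f"pics/{n}_{tag}.png",a)
E
python3 ov.py a
```

```text
time: 9.85
tool_pos: [0.5378, 0.1633, 0.1856]
orientation: [[0.955, -0.266, 0.129], [-0.295, -0.867, 0.402], [0.005, -0.422, -0.907]]
contact_force: [0.4, 0.2, -4.1]
finger_gap: 0.0433
time: 10.35
tool_pos: [0.5375, 0.162, 0.1854]
orientation: [[0.955, -0.266, 0.129], [-0.296, -0.867, 0.402], [0.005, -0.422, -0.907]]
contact_force: [0.3, 0.2, -3.6]
finger_gap: 0.0438
t 10.35 p [0.5375 0.162  0.1854] F [ 0.3314  0.1969 -3.6309] gap 0.04378664240747997 q [ -9.4125   5.9646 107.2531  27.2804  65.5459  -3.468 ]
[[0.9552, -0.2663, 0.1289], [-0.2958, -0.8667, 0.4016], [0.0048, -0.4217, -0.9067]]
[[-2.0, -0.0, 2.7, 0.1, -0.3, -0.1]]
face [0.5488 0.1988 0.2224]
```

View pics/top_a.png

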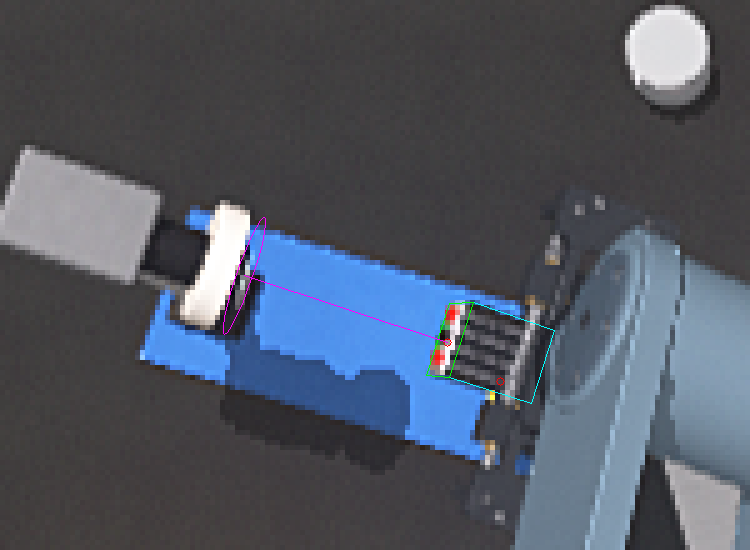

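View pics/side_a.png

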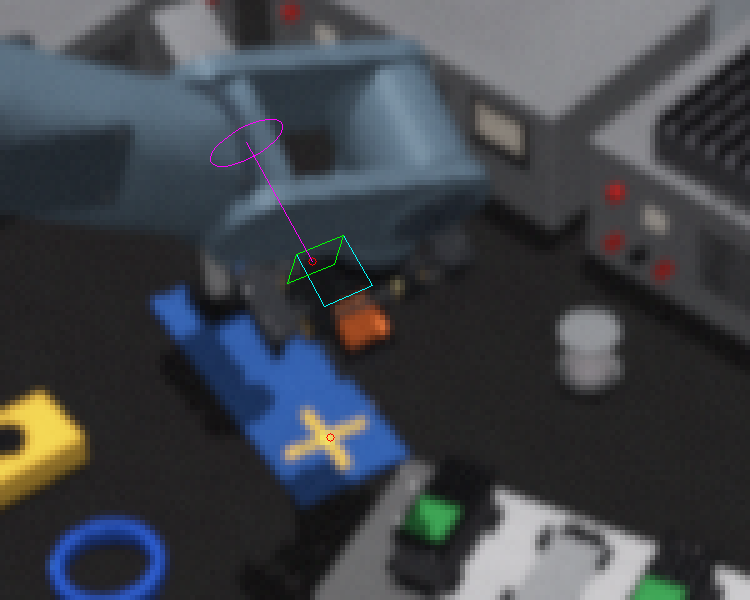

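```bash
python3 -m creep '[[-1,0,1.3,0,-0.3,0],[-1,0,1.3,0.1,0,0],[0,0,0,0,0,0],[0,0,0,0,0,0],[0,0,0,0,0,0]]' 0 40; python3 ov.py b
python3 - <<'E'
from h import *
d=np.load("pics/top_b_d.npy");im=np.load("pics/top_b.npy");P=cloud("top",d)
s=sensors.state();T=s["tool_pos"];O=s["orientation"]
A=np.c_[-O[:,1],-O[:,0],-O[:,2]]; o=T+A[:,0]*.0005-A[:,2]*.0107
L=(P-o)@A
m=(abs(L[...,1])<.019)&(L[...,0]>.0)&(L[...,0]<.06)&(L[...,2]>.0)&(L[...,2]<.07)
for v,u in np.argwhere(m): print((u,v),(L[v,u]*1000).round(1),im[v,u]) if 0 else None
Q=L[m]*1000;print(m.sum())
top=Q[(Q[:,0]>14)&(Q[:,0]<46)]
hi=top[top[:,2]>np.percentile(top[:,2],60)];print("fin tops z",np.median(hi[:,2]))
c=np.linalg.lstsq(np.c_[hi[:,:2],np.ones(len(hi))],hi[:,2],rcond=None)[0];print("slope deg",np.degrees(np.arctan(c[:2])),c[2])
fr=Q[(Q[:,2]>8)&(Q[:,2]<46)&(Q[:,0]>40)];print("face pts",len(fr),np.sort(fr[:,0]).round(1))
# lens ring: points near head
F=np.array([.5472,.2005,.22]);_,Rt=target();B=np.c_[-Rt[:,1],-Rt[:,0],-Rt[:,2]]
H=(P-F)@B*1000; hm=(H[...,0]>90)&(H[...,0]<260)&(abs(H[...,1])<60)&(abs(H[...,2])<80)
h=H[hm];print("head",len(h))
for a in range(90,260,10):
    k=h[(h[:,0]>=a)&(h[:,0]<a+10)]
    if len(k)>3: print(a,len(k),"y",k[:,1].min().round(1),k[:,1].max().round(1),"mid",((k[:,1].min()+k[:,1].max())/2).round(1),"zmax",np.percentile(k[:,2],95).round(1))
E
```

```text
time: 10.95
tool_pos: [0.536, 0.164, 0.183]
orientation: [[0.956, -0.266, 0.124], [-0.293, -0.866, 0.405], [0.0, -0.423, -0.906]]
contact_force: [-0.9, -0.8, -3.8]
finger_gap: 0.0436
t 10.95 p [0.536 0.164 0.183] F [-0.8868 -0.801  -3.7915] gap 0.043644840307672156 q [ -9.2995   6.165  107.3705  27.4418  65.5349  -3.593 ]
[[0.956, -0.2656, 0.1242], [-0.2932, -0.8662, 0.4047], [0.0, -0.4233, -0.906]]
[[0.1, 0.3, -0.1, -0.0, -0.0, -0.0]]
face [0.5472 0.2007 0.2201]
216
fin tops z 55.81654887513163
slope deg [-2.4099  1.0061] 56.83555606768756
face pts 72 [40.4 41.  42.2 42.2 42.3 42.5 42.6 42.7 43.9 44.2 44.2 45.3 45.7 45.8
 45.9 45.9 46.9 47.1 47.9 48.  48.1 48.2 48.4 48.4 48.6 48.7 49.  49.
 49.4 49.5 49.5 49.8 49.8 50.  50.1 50.2 50.3 50.3 50.4 50.4 50.4 50.5
 50.6 50.6 50.7 50.8 51.  51.  51.1 51.2 51.2 51.3 51.6 51.8 52.2 52.4
 52.5 52.5 53.6 53.8 54.  54.1 54.2 54.5 54.5 54.6 54.7 54.7 55.2 55.3
 55.4 55.7]
head 950
120 40 y -29.4 33.6 mid 2.1 zmax 33.4
130 91 y -31.6 34.3 mid 1.3 zmax 35.8
140 90 y -31.5 34.2 mid 1.3 zmax 33.8
150 46 y -14.7 16.2 mid 0.8 zmax 18.2
160 43 y -14.4 16.1 mid 0.9 zmax 17.9
170 60 y -23.6 26.2 mid 1.3 zmax 27.9
180 78 y -24.5 26.5 mid 1.0 zmax 28.1
190 83 y -24.9 26.4 mid 0.8 zmax 29.1
200 85 y -25.7 26.4 mid 0.3 zmax 28.5
210 83 y -25.6 26.3 mid 0.4 zmax 29.1
220 84 y -24.2 26.4 mid 1.1 zmax 28.8
230 86 y -25.5 26.2 mid 0.3 zmax 28.7
240 79 y -25.0 26.2 mid 0.6 zmax 28.5
```

View pics/top_b.png

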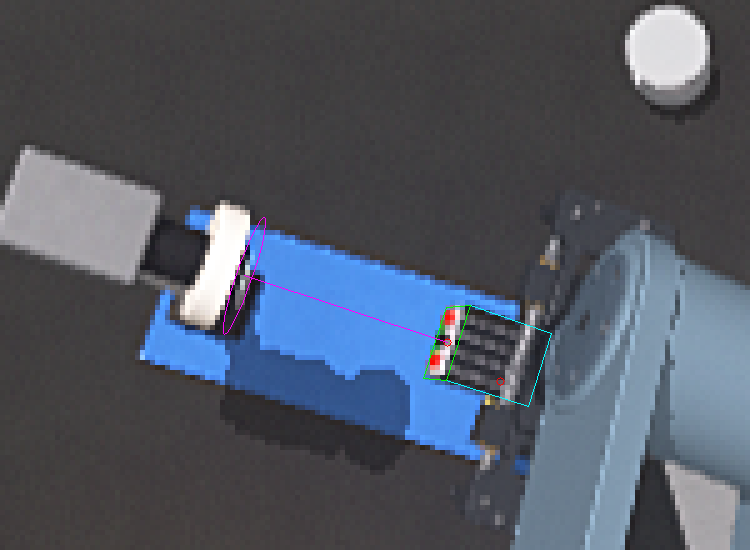

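Run:
```python
from h import *
d=np.load("pics/top_b_d.npy");P=cloud("top",d)
s=sensors.state();T=s["tool_pos"];O=s["orientation"]
A=np.c_[-O[:,1],-O[:,0],-O[:,2]]; o=T+A[:,0]*.0005-A[:,2]*.0107
L=(P-o)@A*1000
m=(abs(L[...,1])<23)&(L[...,0]>8)&(L[...,0]<49)&(L[...,2]>35)&(L[...,2]<62)
Q=L[m];c=np.array([0,0,56.])
for th in (4,2,1.5,1.5,1.5):
    r=Q[:,2]-Q[:,:2]@c[:2]-c[2];k=abs(r)<th
    c=np.linalg.lstsq(np.c_[Q[k][:,:2],np.ones(k.sum())],Q[k][:,2],rcond=None)[0]
    print(k.sum(),np.degrees(np.arctan(c[:2])),c[2],r[k].std())
for a in range(8,50,6):
    k=Q[(Q[:,0]>=a)&(Q[:,0]<a+6)]
    if len(k): print(a,len(k),np.percentile(k[:,2],[20,50,80,95]).round(1))
```

```text
85 [-0.9702  1.3712] 56.3471484499572 1.9555017171755185
54 [-1.2928  1.3461] 56.612604323161946 1.0687871081813687
46 [-2.048   1.3309] 57.06148704324291 0.8976218303511372
46 [-2.8067  1.3949] 57.575409347864976 0.8777577582148887
44 [-3.5205  1.1112] 58.0855629304124 0.8192609572728556
8 2 [41.7 41.8 41.8 41.8]
14 24 [41.  44.  53.4 55.1]
20 32 [41.3 50.3 56.9 59.4]
26 31 [41.8 52.2 56.9 58.3]
32 35 [41.4 49.6 55.9 57.4]
38 32 [42.2 47.9 55.1 58.7]
44 37 [41.6 45.2 55.9 58. ]
```

Run:
```python
from h import *
s=sensors.state();T=s["tool_pos"];O=s["orientation"]
A=np.c_[-O[:,1],-O[:,0],-O[:,2]]; o=T+A[:,0]*.0005-A[:,2]*.0107
X=o+A@np.array([-.0275,0,.056]); e=proj("side",X)[0]
im=np.load("pics/side_b.npy");h,ss,v=cv2.split(cv2.cvtColor(im,cv2.COLOR_RGB2HSV))
q=(h>3)&(h<16)&(ss>150)&(v>70);n,l,stt,ce=cv2.connectedComponentsWithStats(q.astype(np.uint8))
for i in range(1,n):
    if np.hypot(*(ce[i]-e))<25: print(e,ce[i],stt[i])
print("px per mm pitch check", proj("side",o+A@np.array([-.0275,0,.0585]))[0]-e, "dx",proj("side",o+A@np.array([-.025,0,.056]))[0]-e)
im,d=snapshot("side");a=cv2.resize(im[40:400,150:500],None,fx=1.6,fy=1.6)[:,:,::-1]; cv2.imwrite("pics/s7.png",a)
st()
```

```text
[291.7174 164.6529] [288.7143 160.    ] [286 159   6   3   7]
[291.7174 164.6529] [291.8594 165.3281] [287 162  11   8  64]
px per mm pitch check [ 0.0954 -0.2491] dx [-0.2872 -0.5167]
t 11.1 p [0.536  0.164  0.1831] F [-0.0552  0.0302 -4.9236] gap 0.04384379251717514 q [ -9.2995   6.1615 107.3671  27.4435  65.5358  -3.5937]
[[0.9561, -0.2656, 0.1243], [-0.2932, -0.8662, 0.4047], [0.0001, -0.4234, -0.906]]
```

View pics/s7.png

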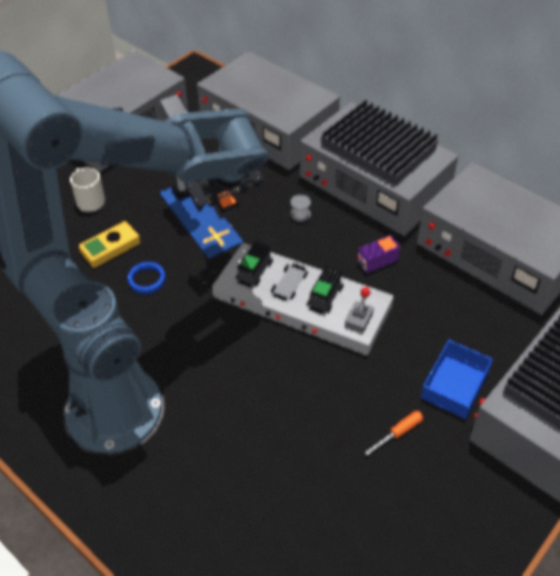

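View pics/side_b.png

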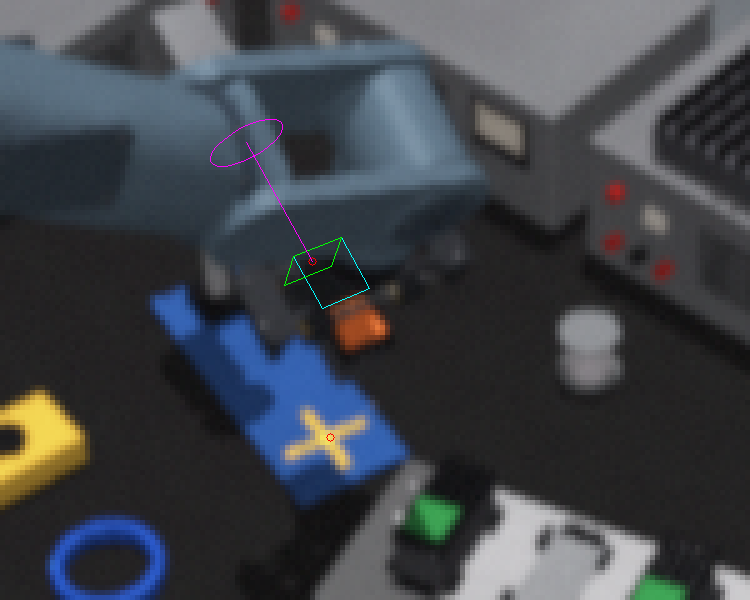

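```bash
python3 -m creep '[[0,0,0,0,0,0],[0,0,0,0,0,0],[0,0,0,0,0,0],[0,0,0,0,0,0],[0,0,0,0,0,0]]' && python3 -c "
from cell import arm; print(arm.sign_off())"
```

```text
time: 11.6
tool_pos: [0.5359, 0.164, 0.183]
orientation: [[0.956, -0.266, 0.124], [-0.293, -0.866, 0.405], [-0.0, -0.423, -0.906]]
contact_force: [-0.7, -0.2, -3.8]
finger_gap: 0.0438
the job is handed in; nothing more can be done
None
```

I pushed the red lever over to its stop, then lifted the orange-tagged module straight up out of the middle nest. I handed the job in at 11.6 s with the module held still in front of the inspection camera, gripped at 40 N.

**Lever:** it stopped against about 16 N. Afterwards the ball appeared within 1 px of where the off position should be.

**Position and angle:** from the measured arm pose, the socket face is within about 1 mm of the estimated focus point. Its tilt of 25° and its roll are within about 0.1°, if the module sits square in the jaws.
- The top picture puts the face where it should be along the module's length.
- The orange tag in the side picture is within 1 px of its expected place.
- The grip width stayed at 43.8 mm.

**Less certain:**
- The two cameras disagreed by up to about 5 mm on where the yellow cross is. I relied mainly on the top camera, which agreed with the stand's base plate and with the camera head to 1–2 mm.
- The depth fit of the fins was noisy. Depending on how it was filtered, it showed 1 to 3.5° of pitch and about 1.3° sideways, while the channel floors between the fins suggested about 1° of pitch the other way. I did not correct for either.

In the last pictures the camera and stand, both green-tagged modules, the purple look-alike and the other objects were where they started. I checked this by eye only.

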